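# Free and raise the locking lid of the paint box, then stow a jar

## Robot

A 6-joint arm with a two-finger parallel gripper is mounted at the origin on a cart in front of the work surface, level with it; the furniture and walls round the work are solid. World frame = base frame: x ahead of the robot, y to its left, z up, the work surface at z = 0. Lengths are in m, angles in rad, forces in N, time in s.
With the tool pointing down it reaches from about 0.375 to 0.9 m from the base axis. Payload 3.1 kg.
Tool frame: the origin (TCP) lies at the centre of the arm's flange, where the gripper is bolted on; the fingertips stand robot.tip_extent ahead of it and the grasp point (between the pads) lies 164 mm ahead of it (robot.tip_extent is the distance from the TCP to the fingertips, in m); z points along the fingers, y is the line along which they close (so a half turn about z gives the same grasp; the last joint's range is limited). The gripper opens to 87 mm and grips with 3 to 60 N. Pads are 19 mm wide; open, the fingers measure 117 mm over their backs; the gripper's body (75 mm by 190 mm) begins 51 mm behind the grasp point.
Start: joints at [-1.49, 0.527, 1.433, -0, 1.181, -0.178], TCP at [0.16, -0.604, 0.405] pointing down, gripper open.
Joint ranges: [-3.08, 3.08], [-0.75, 2.2], [0.22, 2.44], [-1.43, 4.57], [0, 2.65], [-2.85, 2.85]. Speed limits (rad/s): [2.79, 2.79, 3.14, 3.14, 3.14, 3.14].

## Interface

Orientations are given as a unit quaternion [x, y, z, w].
In Python, from rig import get_obs, camera, hand_in, cut_out, robot gives the robot as it stands.
- The arm moves only by the tool step_arm, never from a script. Its argument "rows" is a list of rows, each a list of 6 numbers: the shift along the world's x, y, z in m, then the turn, a rotation vector about the world's x, y, z in degrees. A call has 1 to 12 rows; each row shifts and turns the commanded pose from where the row before left it; what a row does not reach is not made up. A row lasts 1/8 s, in which the tool goes at most 62.5 mm and 10.7 degrees, less where a joint would pass 70% of its speed; a pose out of reach is approached as far as the arm can. A call is refused whole if a number of a shift passes 0.0625 or a number of a turn 10.7, either way. A call with a gripper value outside its range is refused whole. "jaw" is the finger opening in m, from 0 to 0.087, set as the call begins (left out, the last holds). The fingers move at their own pace and stop on an object; "squeeze" is the grip in N (left out, the last holds). Time passes only in rows, so rows that do not move let the fingers close. It gives the time, the measured TCP pose, the force, the opening and the grip force at its end, in the units of the state.
- get_obs(): the state, without advancing time (a new reading comes with each control period).
- camera(name): name is "scene" or "side" or "wrist"; returns a dict with "pixels" (420x560x3 uint8, blue, green, red), "depth" (420x560 float32, m along the optical axis (not along the pixel's ray), 0 where there is no reading), "fov_y" (degrees; the focal length in pixels is half the picture's height over the tangent of half this angle, whatever the lens; pixels are square), "cx", "cy" (the principal point, pixels), "extrinsics" (4x4, takes a point from camera to world coordinates); the wrist camera has in their place "mount" (4x4, takes a point from camera to tool coordinates, whose origin is the TCP and whose axes are the flange's). Camera axes: x right, y up, looking along -z (the intrinsics and any distortion apply to the point x, -y, -z); pixel columns grow to the right and rows downward; lengths in m; the calibration is good to about 2 mm. A picture is of the moment at which its call begins: read the wrist's pose just before it.
- hand_in(): hands the job in; it is judged then, once.
Trained networks look in the newest picture that a camera, given by its name, has taken for a name from the list of things; names that differ only in an ending like _2 or _b are one class to them, and where a whole thing is asked for, a point or a joint stands for the part that bears it (a point fixed in the world has none). Each returns a list of dicts, best first, with "confidence" (0 to 1); they miss things now and then, are a little off and sometimes report something else, mostly with a low value. They report only what shows in the picture. A call takes as long as a camera call. They do not tell look-alikes from the thing itself.
- cut_out(label, camera): "region" (420x560 bool, what is visible of it) and "extent" ([centre column, centre row, width, height] in pixels, round what is visible of it).
The state is a dict: "time": time; "q": joint angles; "joint_velocities": joint speeds; "joint_torque": joint torques, N m; "position": TCP position; "tool_rot": TCP orientation; "ft_force": force on the tool from outside, world axes, zero at the start; "moment": the same for the moment, N m; "grip_width": finger opening in m; "grip_force": force on a finger pad.
Only numpy, scipy, OpenCV 4.12 (cv2) and the standard library are available. Lean on these libraries where they do the work, as an engineer would, in place of code of your own. Each camera call takes 0.05 s, during which the arm holds its last target. There are 200 camera calls.

## Task

Slide the green lid of the sloping paint box all the way up by its black knob and turn the knob so that the lid is locked up there and stays by itself when you let go; the knob may be locked or free to begin with and nothing on it shows which, so feel for it by turning a little and trying the lid. Then set the blue-capped paint jar down standing upright on the floor of the opened compartment, letting go of it only once it is down, and leave the lid up, disturbing neither the two white-capped jars nor the cream plaster block.

Things in the scene. Friction and masses are not known exactly. Their poses are not given: they have to be found in the camera images.
- paint_box: Pale wooden box with sloping top, fixed to the table. 277 mm long (x, away from the robot at yaw 0), 230 mm wide (y), 70 mm high at the front (-x), 230 mm at the back; the top climbs towards +x at 30 degrees. Origin: centre of the underside; front face at x = -139 mm. Dark runner strips 8 mm wide on the side edges stand 12 mm above the slope.
- lid (a joint): How far the green lid has slid up the slope, m: 0 = down over the compartment, 0.130 = fully up at its end stop. Lid 210 mm wide, 190 mm long, 0.7 kg with knob. It slides back down by its own weight unless held or locked; raising it takes 4 to 7 N. It can be locked only at the bottom and at its end stop at the top; locked, it has up to 9 mm of play, then stops hard.
- knob_center (a point): Centre of the black knob on the lid. Moves with the lid; its axes do not turn with the knob: x up the slope, y across, z square to the lid, 30 degrees from vertical, leaning to the box's front. The knob is round, 42 mm in diameter, the same all round, from 18 mm below this point to 19 mm above it; the lid's surface is 24 mm below, with a steel washer 22.5 mm below.
- lock (a point): The lock, under the lid on the knob's axis (axes as knob_center, not turning). The knob turns without stops. Its hidden cross blade frees the lid when within about 20 degrees of lying along the slope, every half turn; at any other angle the lid is locked. At the start the free angle is at most 78 degrees away, either way (may be free already). A quarter turn from free is fully locked.
- compartment (a point): Centre of the compartment's floor, on its surface; axes as the box. 100 mm long (x -46 to +54 mm here), 206 mm wide (y), open above when the lid is up. Front wall 53 mm above this floor, rear partition 115 mm; the side edges with runners, 107 mm out on either side at their inner faces, climb from 75 mm above the floor at the front to 140 mm at the rear of the opening.
- blue_jar: Round paint jar with a blue cap and red paint at the foot, 41 mm in diameter, 86 mm high, about 0.1 kg, upright. Origin: centre of its underside.
- white_jar_a: Bystander: round paint jar with a white cap, 42 mm in diameter, 79 mm high. Origin: centre of its underside.
- white_jar_b: Bystander: round paint jar with a white cap, 42 mm in diameter, 82 mm high. Origin: centre of its underside.
- mould_block: Bystander: cream plaster mould block with a round hollow in its face, 51 x 98 x 95 mm. Origin: centre of its underside.
Things that resemble listed ones, but are neither listed nor needed, are in the scene too. Of the things that look like the blue_jar, take the one that is farthest to the robot's right at the start.

How it is judged:
By the outcome, as a careful person would: the job done as asked, in the order asked, and still so for the second after the job is handed in, with the robot touching nothing.
It also fails if it takes over 72 s, if anything falls off the work surface, if the arm or the gripper's body presses on something with over 40 N, if the wrist force passes 120 N, or if a joint passes its speed limit or range.

## Working session

There is one attempt and no reset: what is moved stays moved. The work goes in short steps, Python scripts to look and compute and a tool call to move; the robot and the scene stay as the last step left them, time stands still between calls to the robot, and variables do not carry over. Pictures are saved under pics/ and viewed, at most 10 in all, crops included, and the job is handed in when it is done.

Besides the shell and the picture viewer there is one more tool, called in YAML: its name, and indented under it one key for each argument. step_arm: Moves the arm, as the interface text tells. Its arguments: {"type":"object","properties":{"rows":{"type":"array"},"jaw":{"type":"number"},"squeeze":{"type":"number"}},"required":["rows"]}

```bash
mkdir -p pics; ls; cat > h.py <<'E'
import numpy as np, cv2
from scipy.spatial.transform import Rotation as R
from rig import get_obs, camera, hand_in, cut_out, robot
def T_of(c,o=None):
    if 'extrinsics' in c: return np.array(c['extrinsics'])
    T=np.eye(4);T[:3,:3]=R.from_quat(o['tool_rot']).as_matrix();T[:3,3]=o['position'];return T@np.array(c['mount'])
def cloud(c,o=None):
    h,w=c['depth'].shape;f=h/2/np.tan(np.radians(c['fov_y'])/2)
    v,u=np.mgrid[:h,:w];d=c['depth']
    P=np.stack([(u-c['cx'])/f*d,-(v-c['cy'])/f*d,-d],-1)
    T=T_of(c,o);W=P@T[:3,:3].T+T[:3,3];W[d<=0]=np.nan;return W
E
python3 - <<'E'
from h import *
o=get_obs();print(o['time'],o['position'],o['tool_rot'],robot.tip_extent, o['ft_force'])
a=[]
for n in ['scene','side']:
    c=camera(n);W=cloud(c);np.save(n+'.npy',W);cv2.imwrite(f'pics/{n}0.png',c['pixels'])
    print(n,{k:c[k] for k in c if k not in('pixels','depth')})
    for l in ['paint_box','lid','knob_center','blue_jar','white_jar_a','mould_block']:
        for r in cut_out(l,n):
            m=r['region'];p=W[m];p=p[~np.isnan(p[:,0])]
            print(l,round(r['confidence'],2),np.round(r['extent']),np.round(np.percentile(p,[2,50,98],axis=0),3).tolist() if len(p) else 0)
E
```

```text
pics
0.0 [ 0.15993954 -0.60384734  0.40378415] [ 9.91640145e-01  1.29029891e-01  3.90653615e-05 -1.05244017e-03] 0.1822 [-0.57495836 -0.4818704   0.18131159]
scene {'fov_y': 48.71115482379931, 'cx': 282.4076140817627, 'cy': 206.3444942136982, 'extrinsics': array([[-0.61762525,  0.43616165, -0.65444792, -0.42731272],
       [-0.78643081, -0.35107637,  0.50820465,  0.74601673],
       [-0.00810182,  0.82855802,  0.55984459,  0.9610067 ],
       [ 0.        ,  0.        ,  0.        ,  1.        ]])}
paint_box 0.97 [247. 231. 112. 132.] [[0.385, 0.019, 0.016], [0.504, 0.157, 0.139], [0.674, 0.26, 0.235]]
lid 0.72 [255. 237.  92.  76.] [[0.391, 0.041, 0.087], [0.472, 0.15, 0.132], [0.557, 0.246, 0.199]]
lid 0.21 [326. 203.   9.  26.] [[0.255, -0.288, -0.003], [0.549, -0.197, 0.056], [0.621, 0.068, 0.301]]
knob_center 0.66 [256. 235.  89.  80.] [[0.391, 0.041, 0.088], [0.473, 0.151, 0.133], [0.559, 0.246, 0.199]]
blue_jar 0.85 [299. 210.  11.  27.] [[0.565, -0.127, 0.004], [0.576, -0.105, 0.054], [0.602, -0.094, 0.088]]
blue_jar 0.76 [312. 188.  13.  23.] [[0.648, -0.323, 0.0], [0.658, -0
[... 1197 characters left out ...]
], [0.482, -0.354, 0.059], [0.504, -0.324, 0.087]]
blue_jar 0.82 [364. 297.  23.  44.] [[0.651, -0.269, 0.006], [0.665, -0.262, 0.056], [0.687, -0.234, 0.087]]
blue_jar 0.63 [308. 262.  13.  26.] [[0.569, -0.137, 0.044], [0.585, -0.13, 0.075], [0.606, -0.1, 0.087]]
blue_jar 0.56 [276. 273.  17.  43.] [[0.491, -0.13, 0.005], [0.509, -0.124, 0.054], [0.529, -0.094, 0.087]]
white_jar_a 0.79 [245. 308.  28.  44.] [[0.406, -0.253, 0.003], [0.425, -0.247, 0.05], [0.446, -0.216, 0.079]]
white_jar_a 0.73 [306. 295.  23.  42.] [[0.54, -0.23, 0.006], [0.555, -0.224, 0.055], [0.576, -0.194, 0.083]]
mould_block 0.63 [227. 189.  18.  14.] [[0.42, 0.322, 0.08], [0.446, 0.353, 0.094], [0.481, 0.41, 0.096]]
```

```bash
cd pics; python3 - <<'E'
import cv2,numpy as np
a=cv2.imread('scene0.png');b=cv2.imread('side0.png')
a=cv2.resize(a[130:330,170:370],(400,400));b=cv2.resize(b[110:390,170:410],(400,466))
c=np.zeros((466,800,3),np.uint8);c[:400,:400]=a;c[:,400:]=b;cv2.imwrite('both.png',c)
E
```

```text
(no output)
```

View pics/both.png

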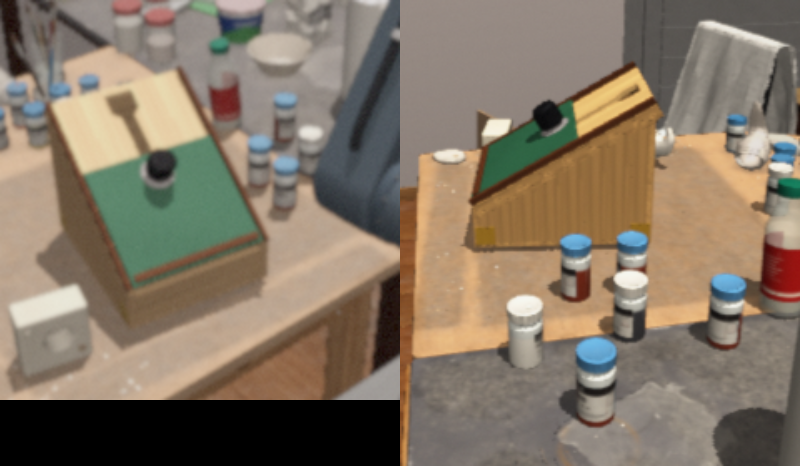

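View pics/side0.png

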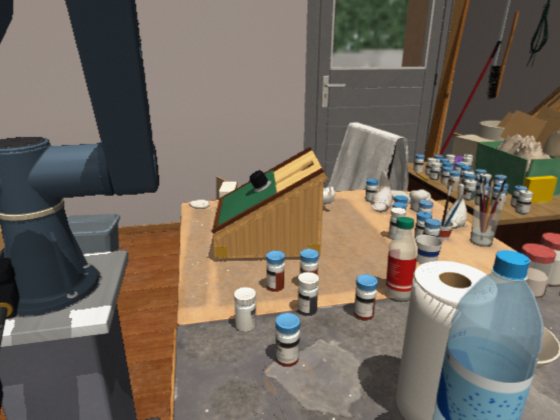

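The blue-capped jars in the side view are at (287,339), (364,297), (276,270) and (308,262). There are also some farther-off background ones around (430,215). The one at (287,339), y≈-0.35, is farthest to the right. I'll confirm that in a crop and fit the box pose.

```bash
cat > fit.py <<'E'
from h import *
from scipy.optimize import least_squares
def circ(p):
    f=lambda q:np.hypot(p[:,0]-q[0],p[:,1]-q[1])-q[2]
    return least_squares(f,[*p[:,:2].mean(0),.02],loss='soft_l1',f_scale=.002).x
E
python3 - <<'E'
from fit import *
for n in ['scene','side']:
    im=cv2.imread(f'pics/{n}0.png');W=np.load(n+'.npy');hsv=cv2.cvtColor(im,cv2.COLOR_BGR2HSV)
    H,S,V=[hsv[...,i].astype(int) for i in range(3)]
    ok=~np.isnan(W[...,0])
    near=ok&(W[...,0]>.33)&(W[...,0]<.75)&(W[...,1]>-.05)&(W[...,1]<.32)&(W[...,2]>.02)
    g=near&(H>60)&(H<95)&(S>100)&(W[...,2]>.06)
    p=W[g];c=p.mean(0)
    for _ in range(4):
        U,s,Vt=np.linalg.svd(p-p.mean(0),full_matrices=False);nn=Vt[2]*np.sign(Vt[2][2]);d=(p-p.mean(0))@nn;p=p[abs(d)<.004]
    print(n,'lid n',nn,'tilt',np.degrees(np.arccos(nn[2])),'yaw',np.degrees(np.arctan2(-nn[1],-nn[0])),len(p),p.mean(0),'plane z at mean',)
    yaw=np.arctan2(-nn[1],-nn[0]);
    k=near&(V<60)&(S<120);q=W[k];dist=(q-p.mean(0))@nn;q=q[(dist>.008)&(dist<.06)&(abs(q-p.mean(0)).max(1)<.15)];dist=(q-p.mean(0))@nn
    ux=np.array([np.cos(yaw)*np.cos(np.pi/6),np.sin(yaw)*np.cos(np.pi/6),.5]);uy=np.array([-np.sin(yaw),np.cos(yaw),0])
    if len(q)>20:
        qq=np.c_[q@ux,q@uy];f=lambda a:np.hypot(qq[:,0]-a[0],qq[:,1]-a[1])-.021
        a=least_squares(f,qq.mean(0),loss='soft_l1',f_scale=.002).x
        top=q[dist>np.percentile(dist,60)];h=np.percentile(dist,[5,50,95])
        pl=p.mean(0)@nn
        print('knob pts',len(q),h,'medians',np.median(q,0),'axis fit, centre:',ux*a[0]+uy*a[1]+nn*(pl+.024), 'top mean',top.mean(0))
    # box extents along yaw
    e=np.array([np.cos(yaw),np.sin(yaw),0]);b=W[near];x=b@e;y=b@uy
    print('box ext x',np.percentile(x,[.5,99.5]),'y',np.percentile(y,[.5,99.5]),'zmax',np.percentile(b[:,2],99.8))
    g=(b[:,2]>.2);print('top back edge x',np.percentile(x[g],99),'y',np.percentile(y[g],[1,99]))
    # blue caps
    bl=(ok&(H>98)&(H<118)&(S>110)&(V>80)).astype(np.uint8)
    N,L,st,ce=cv2.connectedComponentsWithStats(bl)
    for i in range(1,N):
        if st[i,4]>=10:
            w=W[L==i];print('blue',ce[i].round(),st[i,4],np.median(w,0).round(3))
    for l in ['blue_jar','white_jar_a']:
        for r in cut_out(l,n) if 0 else []:pass
W=np.load('side.npy')
c=cv2.imread('pics/side0.png')[240:380,220:400];cv2.imwrite('pics/crop.png',cv2.resize(c,None,fx=4,fy=4,interpolation=cv2.INTER_CUBIC))
E
```

```text
Traceback (most recent call last):
IndexError: index 2 is out of bounds for axis 0 with size 1
```

```bash
cat > a.py <<'E'
from fit import *
for n,px in [('scene',(245,260)),('side',(245,205))]:
    im=cv2.imread(f'pics/{n}0.png');W=np.load(n+'.npy');hsv=cv2.cvtColor(im,cv2.COLOR_BGR2HSV)
    H,S,V=[hsv[...,i].astype(int) for i in range(3)]
    h0=hsv[px[1],px[0]].astype(int);print(n,h0,W[px[1],px[0]])
    ok=~np.isnan(W[...,0])
    near=ok&(W[...,0]>.33)&(W[...,0]<.75)&(W[...,1]>-.05)&(W[...,1]<.32)&(W[...,2]>.02)
    g=near&(abs(H-h0[0])<10)&(S>h0[1]*.6)&(W[...,2]>.06)
    p=W[g]
    for _ in range(4):
        U,s,Vt=np.linalg.svd(p-p.mean(0),full_matrices=False);nn=Vt[2]*np.sign(Vt[2][2]);d=(p-p.mean(0))@nn;p=p[abs(d)<.004]
    yaw=np.arctan2(-nn[1],-nn[0])
    print('lid tilt',np.degrees(np.arccos(nn[2])),'yaw',np.degrees(yaw),len(p),p.mean(0))
    nn=np.array([-np.cos(yaw)/2,-np.sin(yaw)/2,np.cos(np.pi/6)])
    k=near&(V<60)&(S<130);q=W[k];dist=(q-p.mean(0))@nn;q=q[(dist>.008)&(dist<.06)&(abs(q-p.mean(0)).max(1)<.1)];dist=(q-p.mean(0))@nn
    ux=np.array([np.cos(yaw)*np.cos(np.pi/6),np.sin(yaw)*np.cos(np.pi/6),.5]);uy=np.array([-np.sin(yaw),np.cos(yaw),0])
    if len(q)>20:
        qq=np.c_[q@ux,q@uy];sel=dist<.036;f=lambda a:np.hypot(qq[sel,0]-a[0],qq[sel,1]-a[1])-.021
        view=T_of(dict(extrinsics=CAM[n])) if 0 else None
        a=least_squares(f,qq.mean(0),loss='soft_l1',f_scale=.002).x
        top=dist>.039;pl=p.mean(0)@nn
        print('knob',len(q),np.percentile(dist,[5,50,97]),'axis fit centre:',ux*a[0]+uy*a[1]+nn*(pl+.024),'top-mean based',q[top].mean(0)-nn*.019,top.sum())
    e=np.array([np.cos(yaw),np.sin(yaw),0]);b=W[near];x=b@e;y=b@uy
    print('box ext x',np.percentile(x,[.5,99.5]),'y',np.percentile(y,[.5,99.5]),'zmax',np.percentile(b[:,2],99.8))
    t=(b[:,2]>.2)&(b[:,2]<.25);print('top back x',np.percentile(x[t],99),'y',np.percentile(y[t],[1,99]))
    bl=(ok&(H>98)&(H<118)&(S>110)&(V>80)).astype(np.uint8)
    N,L,st,ce=cv2.connectedComponentsWithStats(bl)
    for i in range(1,N):
        if st[i,4]>=10:
            w=W[L==i];print('blue',ce[i].round(),st[i,4],np.median(w,0).round(3))
c=cv2.imread('pics/side0.png')[240:380,220:400];cv2.imwrite('pics/crop.png',cv2.resize(c,None,fx=4,fy=4,interpolation=cv2.INTER_CUBIC))
E
python3 a.py
```

```text
scene [ 71  80 127] [0.4288346  0.21674553 0.10326193]
lid tilt 30.002731559257064 yaw -8.9412835722979 2797 [0.47746533 0.14581368 0.13554823]
knob 145 [0.02304207 0.0415379  0.04758796] axis fit centre: [0.51437344 0.13554872 0.18523212] top-mean based [0.51164504 0.13979723 0.18364713] 97
box ext x [0.36581503 0.64559656] y [0.10075857 0.33005208] zmax 0.24223466010027234
top back x 0.6481508637488416 y [0.10157293 0.32920005]
blue [429. 217.] 32 [ 0.301 -0.471  0.015]
side [ 72 136 101] [0.47033001 0.07257393 0.13955352]
lid tilt 30.016368524508998 yaw -8.867002815846316 1062 [0.47598263 0.12554811 0.13758205]
knob 224 [0.0105328  0.02897275 0.04387259] axis fit centre: [0.51478445 0.13596476 0.18650236] top-mean based [0.51590849 0.12608561 0.18727166] 54
box ext x [0.37109699 0.64655577] y [0.0952557  0.32401656] zmax 0.24440686420794167
top back x 0.6493372525181088 y [0.09600436 0.32441014]
blue [419. 157.] 13 [1.372 0.74  0.048]
blue [445. 163.] 70 [1.447 0.633 0.043]
blue [464. 167.] 54 [1.468 0.545 0.052]
blue [452. 172.] 30 [1.378 0.482 0.044]
blue [469. 176.] 25 [1.403 0
[... 717 characters left out ...]
.636  0.187]
blue [451. 408.] 85 [ 0.611 -0.605  0.149]
blue [464. 400.] 13 [ 0.615 -0.615  0.172]
blue [491. 401.] 37 [ 0.632 -0.632  0.184]
blue [505. 401.] 12 [ 0.644 -0.636  0.186]
blue [470. 404.] 12 [ 0.618 -0.62   0.169]
blue [479. 404.] 12 [ 0.624 -0.626  0.175]
blue [500. 405.] 12 [ 0.641 -0.635  0.179]
blue [508. 406.] 10 [ 0.648 -0.637  0.179]
blue [458. 409.] 15 [ 0.613 -0.611  0.155]
blue [514. 410.] 22 [ 0.659 -0.637  0.17 ]
blue [475. 409.] 11 [ 0.622 -0.625  0.167]
blue [482. 412.] 12 [ 0.628 -0.629  0.167]
blue [488. 411.] 10 [ 0.632 -0.632  0.169]
blue [462. 415.] 24 [ 0.616 -0.616  0.151]
blue [474. 415.] 11 [ 0.622 -0.625  0.159]
blue [498. 415.] 11 [ 0.641 -0.636  0.166]
```

View pics/crop.png

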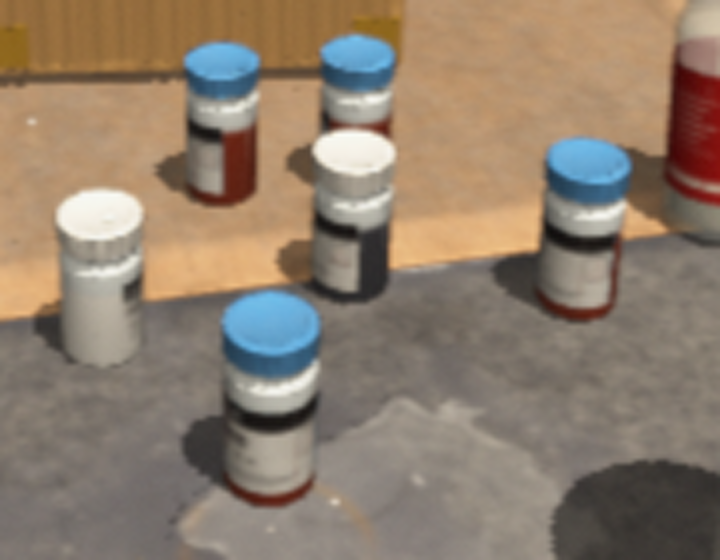

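The jar at crop (270,395), side px (287,339), is the target. It has a blue cap and red at the foot, and it is the rightmost at y≈-0.34. The white ones are at crop (100,275) and (350,215). I'll go over it first for a wrist view, then on to the knob.

step_arm:
  rows:
    - [0.042, 0.038, 0, 0, 0, 9.5]
    - [0.042, 0.038, 0, 0, 0, 9.5]
    - [0.042, 0.038, 0, 0, 0, 9.5]
    - [0.042, 0.038, 0, 0, 0, 9.5]
    - [0.042, 0.038, 0, 0, 0, 9.5]
    - [0.042, 0.038, 0, 0, 0, 9.5]
    - [0.042, 0.038, 0, 0, 0, 9.5]
    - [0, 0, 0, 0, 0, 0]
  jaw: 0.087

```text
time: 1.7
position: [0.4563, -0.3352, 0.4049]
tool_rot: [0.757, 0.654, 0.0, 0.0]
ft_force: [-0.6, 0.3, 1.0]
grip_width: 0.0869
grip_force: 0.0
```

```bash
cat > w.py <<'E'
from fit import *
o=get_obs();print(o['time'],o['q'].round(2) if hasattr(o['q'],'round') else o['q'],o['position'],R.from_quat(o['tool_rot']).as_matrix().round(3).tolist())
c=camera('wrist');W=cloud(c,o);cv2.imwrite('pics/w1.png',c['pixels'])
for l in ['blue_jar','white_jar_a']:
    for r in cut_out(l,'wrist'):
        p=W[r['region']];p=p[~np.isnan(p[:,0])];zt=np.percentile(p[:,2],95);t=p[abs(p[:,2]-zt)<.004]
        (u,v),rad=cv2.minEnclosingCircle((t[:,:2]*1000).astype(np.float32))
        print(l,round(r['confidence'],2),np.round(r['extent']),'ztop',zt,'ctr',t[:,:2].mean(0),u,v,rad,len(t))
E
python3 w.py
```

```text
1.7 [-0.83  0.45  1.58  0.    1.11 -0.69] [ 0.45629129 -0.33516905  0.40488212] [[0.145, 0.989, 0.001], [0.989, -0.145, 0.0], [0.001, 0.001, -1.0]]
blue_jar 0.81 [501.  60. 100.  65.] ztop 0.08735843256799994 ctr [ 0.67129614 -0.24566688] 672.0331420898438 -246.17750549316406 21.555686950683594 2287
blue_jar 0.7 [312. 191.  48.  52.] ztop 0.08741874818047157 ctr [ 0.48640528 -0.33705389] 486.4708557128906 -337.4981994628906 21.20858383178711 1662
white_jar_a 0.97 [226.  86.  56.  52.] ztop 0.07955215356434868 ctr [ 0.42660546 -0.23036812] 426.36181640625 -230.35980224609375 21.05638313293457 1985
white_jar_a 0.56 [378.  36.  68.  72.] ztop 0.08351536424534142 ctr [ 0.56064827 -0.20750914] 560.78466796875 -207.74867248535156 21.17488670349121 2289
```

step_arm:
  rows:
    - [-0.0075, 0.0545, 0, 0, 0, 0]
    - [-0.0075, 0.0545, 0, 0, 0, 0]
    - [-0.0075, 0.0545, 0, 0, 0, 0]
    - [-0.0075, 0.0545, 0, -0.75, -4.94, 0]
    - [-0.0075, 0.0545, 0, -0.75, -4.94, 0]
    - [-0.0075, 0.0545, 0, -0.75, -4.94, 0]
    - [-0.0075, 0.0545, 0, -0.75, -4.94, 0]
    - [-0.0075, 0.0545, 0, -0.75, -4.94, 0]
    - [-0.0075, 0.0545, 0, -0.75, -4.94, 0]
    - [0, 0, 0, 0, 0, 0]

```text
time: 3.1
position: [0.3887, 0.1368, 0.4046]
tool_rot: [0.735, 0.632, 0.158, 0.188]
ft_force: [0.6, -0.7, 0.3]
grip_width: 0.0869
grip_force: 0.0
```

```bash
cat > k.py <<'E'
from fit import *
o=get_obs();Rm=R.from_quat(o['tool_rot']).as_matrix();print(o['time'],np.round(o['q'],2),o['position'],Rm.round(3).tolist(),o['ft_force'])
c=camera('wrist');W=cloud(c,o);cv2.imwrite('pics/wk%d.png'%(o['time']*100),c['pixels'])
hsv=cv2.cvtColor(c['pixels'],cv2.COLOR_BGR2HSV).astype(int)
H,S,V=hsv[...,0],hsv[...,1],hsv[...,2]
g=(H>60)&(H<95)&(S>60)&(W[...,2]>.06);p=W[g];p=p[~np.isnan(p[:,0])];print(len(p))
for _ in range(4):
    n=np.linalg.svd((p-p.mean(0))[::5],full_matrices=False)[2][2];n*=np.sign(n[2]);p=p[abs((p-p.mean(0))@n)<.004]
yaw=np.arctan2(-n[1],-n[0]);print('n',n,'tilt',np.degrees(np.arccos(n[2])),'yaw',np.degrees(yaw))
yaw=np.radians(-8.9)
n=np.array([-np.cos(yaw)/2,-np.sin(yaw)/2,3**.5/2]);ux=np.array([np.cos(yaw)*3**.5/2,np.sin(yaw)*3**.5/2,.5]);uy=np.cross(n,ux)
pl=p.mean(0)@n
q=W.reshape(-1,3);q=q[~np.isnan(q[:,0])];d=q@n-pl
k=q[(d>.036)&(d<.048)&(abs(q@uy-p.mean(0)@uy)<.06)&(V.reshape(-1)[~np.isnan(W[...,0]).reshape(-1)]<90)]
qq=np.c_[k@ux,k@uy];print(len(k),'top h',np.median(k@n-pl))
(a,b),r=cv2.minEnclosingCircle((qq*1000).astype(np.float32));ct=ux*a/1e3+uy*b/1e3
m=qq.mean(0)
print('r',r,'knob',ct+n*(pl+.024),'mean',ux*m[0]+uy*m[1]+n*(pl+.024))
K=ct+n*(pl+.024);z=Rm[:,2];tgt=K+.164*n
print('TCP target',tgt,'shift',tgt-o['position'])
E
python3 k.py
```

```text
3.1 [ 0.1   0.2   2.07 -0.32  0.42  0.51] [0.38868673 0.13678824 0.40460975] [[0.151, 0.87, 0.469], [0.989, -0.13, -0.077], [-0.006, 0.476, -0.88]] [ 0.6479835  -0.73863083  0.28221023]
50293
n [-0.49766036  0.07924087  0.86374478] tilt 30.260316341029554 yaw -9.047076862218592
3148 top h 0.04316288654874284
r 21.80965232849121 knob [0.51556844 0.13723489 0.18687894] mean [0.51584886 0.13910095 0.18687222]
TCP target [0.43455573 0.14992115 0.32890711] shift [ 0.045869    0.01313291 -0.07570264]
```

step_arm:
  rows:
    - [0.006, 0.0065, -0.007, -0.25, -1.55, 0]
    - [0.008, 0.0015, -0.0135, 0, 0, 0]
    - [0.008, 0.0015, -0.0135, 0, 0, 0]
    - [0.008, 0.0015, -0.0135, 0, 0, 0]
    - [0.008, 0.0015, -0.0135, 0, 0, 0]
    - [0.0065, 0.001, -0.012, 0, 0, 0]
    - [0, 0, 0, 0, 0, 0]

```text
time: 4.03
position: [0.4349, 0.1472, 0.3309]
tool_rot: [0.735, 0.628, 0.165, 0.198]
ft_force: [-0.1, -0.7, -0.9]
grip_width: 0.0869
grip_force: 0.0
```

```bash
cat > s.py <<'E'
from fit import *
o=get_obs();Rm=R.from_quat(o['tool_rot']).as_matrix()
yaw=np.radians(-8.9);n=np.array([-np.cos(yaw)/2,-np.sin(yaw)/2,3**.5/2]);ux=np.array([np.cos(yaw)*3**.5/2,np.sin(yaw)*3**.5/2,.5]);uy=np.cross(n,ux)
g=o['position']+.164*Rm[:,2];d=g-np.array([.5155,.137,.1868])
f=np.array(o['ft_force'])
y=Rm[:,1]
print('t',o['time'],'q',np.round(o['q'],2),'grasp rel knob0 (up,across,normal) mm',np.round([d@ux*1e3,d@uy*1e3,d@n*1e3],1),'F',np.round([f@ux,f@uy,f@n],1),'z.n',Rm[:,2]@-n,'tilt err up/across deg',np.round(np.degrees([Rm[:,2]@ux,Rm[:,2]@uy]),2),'ang',np.degrees(np.arctan2(y@uy,y@ux)),'w',o['grip_width'],o['grip_force'],'Mn',np.array(o['moment'])@n)
E
python3 s.py
```

```text
t 4.025 q [ 0.12  0.41  2.05 -0.69  0.23  0.92] grasp rel knob0 (up,across,normal) mm [ 1.4 -3.7  1.4] F [-0.5 -0.7 -0.8] z.n 0.999968016035851 tilt err up/across deg [-0.13 -0.44] ang 0.019935401200967578 w 0.0869104664581951 0.0 Mn -0.010284598860810342
```

step_arm:
  rows:
    - [0, 0.003, 0, 0, 0, 0]
    - [0, 0, 0, 0, 0, 0]
    - [0, 0, 0, 0, 0, 0]
    - [0, 0, 0, 0, 0, 0]
    - [0, 0, 0, 0, 0, 0]
  jaw: 0.03
  squeeze: 35

```text
time: 4.65
position: [0.4337, 0.1525, 0.3317]
tool_rot: [0.733, 0.629, 0.166, 0.198]
ft_force: [-0.5, -0.1, -0.1]
grip_width: 0.0452
grip_force: 0.0
```

```bash
python3 s.py
```

```text
t 4.65 q [ 0.13  0.41  2.05 -0.69  0.23  0.93] grasp rel knob0 (up,across,normal) mm [0.4 2.  3.1] F [-0.5 -0.2  0.1] z.n 0.9999911070241556 tilt err up/across deg [-0.02 -0.24] ang 0.21330815995238056 w 0.04516743667960053 0.0 Mn -0.019430324748502793
```

step_arm:
  rows:
    - [0, -0.001, 0, 0, 0, 0]
    - [0, 0, 0, 0, 0, 0]
    - [0, 0, 0, 0, 0, 0]
    - [0.0026, -0.0004, 0.0015, 0, 0, 0]
    - [0.0026, -0.0004, 0.0015, 0, 0, 0]
    - [0.0026, -0.0004, 0.0015, 0, 0, 0]
    - [0, 0, 0, 0, 0, 0]

```text
time: 5.52
position: [0.4402, 0.151, 0.3355]
tool_rot: [0.733, 0.629, 0.166, 0.197]
ft_force: [-4.1, 6.2, 0.0]
grip_width: 0.0416
grip_force: 35.0
```

```bash
python3 s.py
```

```text
t 5.525 q [ 0.13  0.4   2.03 -0.63  0.25  0.85] grasp rel knob0 (up,across,normal) mm [7.7 1.7 3. ] F [-4.3  5.5  2.5] z.n 0.9999918744274428 tilt err up/across deg [-0.15 -0.18] ang 0.22954146107310971 w 0.04161473545344908 35.002005491405725 Mn -0.013953670114753736
```

step_arm:
  rows:
    - [0.0026, -0.0004, 0.0015, 0, 0, 0]
    - [0.0026, -0.0004, 0.0015, 0, 0, 0]
    - [0, 0, 0, 0, 0, 0]

```text
time: 5.9
position: [0.4454, 0.1502, 0.3385]
tool_rot: [0.733, 0.629, 0.166, 0.197]
ft_force: [-4.9, 6.8, 0.9]
grip_width: 0.0415
grip_force: 35.0
```

```bash
python3 s.py
```

```text
t 5.9 q [ 0.12  0.4   2.02 -0.59  0.26  0.81] grasp rel knob0 (up,across,normal) mm [13.6  1.7  3. ] F [-4.7  5.9  3.8] z.n 0.9999904861327575 tilt err up/across deg [-0.16 -0.19] ang 0.23186453335386933 w 0.04147455831615235 35.002392078749835 Mn -0.016713184510530388
```

step_arm:
  rows:
    - [0.0026, -0.0014, 0.0015, 0, 0, 0]
    - [0.0026, -0.0014, 0.0015, 0, 0, 0]
    - [0.0026, -0.0004, 0.0015, 0, 0, 0]
    - [0, 0, 0, 0, 0, 0]

```text
time: 6.4
position: [0.4537, 0.1481, 0.3434]
tool_rot: [0.733, 0.629, 0.168, 0.197]
ft_force: [-4.4, 13.0, 1.1]
grip_width: 0.0414
grip_force: 35.0
```

```bash
python3 s.py
```

```text
t 6.4 q [ 0.12  0.4   2.   -0.53  0.27  0.75] grasp rel knob0 (up,across,normal) mm [24.   1.4  3. ] F [-5.  12.1  4.1] z.n 0.999999909479021 tilt err up/across deg [0.02 0.01] ang 0.22790839505865526 w 0.0413579966066432 35.00065409112722 Mn -0.00367242520148392
```

Free at the start: it has moved 24 mm, well past the 9 mm play. I'll continue up.

step_arm:
  rows:
    - [0.0077, 0.0013, 0.0045, 0, 0, 0]
    - [0.0077, -0.0012, 0.0045, 0, 0, 0]
    - [0.0077, -0.0012, 0.0045, 0, 0, 0]
    - [0.0077, -0.0012, 0.0045, 0, 0, 0]
    - [0.0077, -0.0012, 0.0045, 0, 0, 0]
    - [0.0077, -0.0012, 0.0045, 0, 0, 0]
    - [0.0077, -0.0012, 0.0045, 0, 0, 0]
    - [0.0077, -0.0012, 0.0045, 0, 0, 0]
    - [0.0077, -0.0012, 0.0045, 0, 0, 0]
    - [0.0077, -0.0012, 0.0045, 0, 0, 0]
    - [0, 0, 0, 0, 0, 0]

```text
time: 7.78
position: [0.5307, 0.1372, 0.3883]
tool_rot: [0.733, 0.629, 0.165, 0.197]
ft_force: [-3.1, 2.6, 1.8]
grip_width: 0.0413
grip_force: 35.0
```

```bash
python3 s.py
```

```text
t 7.775 q [ 0.08  0.4   1.79 -0.27  0.46  0.44] grasp rel knob0 (up,across,normal) mm [113.3   1.8   3. ] F [-2.   2.1  3.3] z.n 0.9999849443105495 tilt err up/across deg [-0.18 -0.26] ang 0.2258618461737864 w 0.041310143775762295 35.00452215783298 Mn 0.01471098065260909
```

step_arm:
  rows:
    - [0.0043, -0.0007, 0.0025, 0, 0, 0]
    - [0.0043, -0.0007, 0.0025, 0, 0, 0]
    - [0.0043, -0.0007, 0.0025, 0, 0, 0]
    - [0.0017, -0.0003, 0.001, 0, 0, 0]
    - [0, 0, 0, 0, 0, 0]

```text
time: 8.4
position: [0.5449, 0.1349, 0.3966]
tool_rot: [0.734, 0.629, 0.165, 0.197]
ft_force: [-4.6, 2.7, 2.2]
grip_width: 0.0412
grip_force: 35.0
```

```bash
python3 s.py
```

```text
t 8.4 q [ 0.07  0.4   1.75 -0.25  0.49  0.41] grasp rel knob0 (up,across,normal) mm [129.6   1.8   3. ] F [-3.2  1.9  4.4] z.n 0.999981529176173 tilt err up/across deg [-0.24 -0.25] ang 0.2105185140836894 w 0.041248250290421146 35.00737316440791 Mn 0.01337554736438537
```

step_arm:
  rows:
    - [0.0017, -0.0003, 0.001, 0, 0, 0]
    - [0.0009, -0.0001, 0.0005, 0, 0, 0]
    - [0, 0, 0, 0, 0, 0]

```text
time: 8.78
position: [0.5461, 0.1348, 0.3972]
tool_rot: [0.734, 0.63, 0.163, 0.195]
ft_force: [-8.3, 4.5, 3.2]
grip_width: 0.0415
grip_force: 35.0
```

```bash
python3 s.py
```

```text
t 8.775 q [ 0.07  0.4   1.75 -0.24  0.5   0.41] grasp rel knob0 (up,across,normal) mm [130.3   1.8   3. ] F [-6.1  3.2  7.3] z.n 0.9999506647275334 tilt err up/across deg [-0.49 -0.28] ang 0.2083727390518433 w 0.04152513324899334 35.02753843087703 Mn -0.012653091451547804
```

step_arm:
  rows:
    - [0, 0, 0, -4.94, 0.77, 8.66]
    - [0, 0, 0, -4.94, 0.77, 8.66]
    - [0, 0, 0, -4.94, 0.77, 8.66]
    - [0, 0, 0, -4.94, 0.77, 8.66]
    - [0, 0, 0, -4.94, 0.77, 8.66]
    - [0, 0, 0, -4.94, 0.77, 8.66]
    - [0, 0, 0, -4.94, 0.77, 8.66]
    - [0, 0, 0, -4.94, 0.77, 8.66]
    - [0, 0, 0, -4.94, 0.77, 8.66]
    - [0, 0, 0, 0, 0, 0]

```text
time: 10.02
position: [0.544, 0.133, 0.3961]
tool_rot: [0.073, 0.965, -0.023, 0.252]
ft_force: [-15.5, -2.8, 6.1]
grip_width: 0.0412
grip_force: 35.0
```

```bash
python3 s.py
```

```text
t 10.025 q [ 0.07  0.4   1.76 -0.24  0.5  -1.17] grasp rel knob0 (up,across,normal) mm [127.6  -0.6   2.9] F [-9.8 -5.2 12.7] z.n 0.9999105959565521 tilt err up/across deg [-0.68 -0.36] ang 90.32873871477177 w 0.04121703143513443 35.01209569629282 Mn -0.08401541877875363
```

step_arm:
  rows:
    - [-0.0026, 0.0004, -0.0015, 0, 0, 0]
    - [-0.0026, 0.0004, -0.0015, 0, 0, 0]
    - [-0.0026, 0.0004, -0.0015, 0, 0, 0]
    - [-0.0026, 0.0004, -0.0015, 0, 0, 0]
    - [0, 0, 0, 0, 0, 0]

```text
time: 10.65
position: [0.5374, 0.1338, 0.3924]
tool_rot: [0.073, 0.963, -0.023, 0.258]
ft_force: [-4.6, -6.6, 4.2]
grip_width: 0.0411
grip_force: 35.0
```

```bash
python3 s.py
```

```text
t 10.65 q [ 0.07  0.4   1.78 -0.26  0.47 -1.15] grasp rel knob0 (up,across,normal) mm [122.1  -0.5   3. ] F [-0.9 -7.3  5.4] z.n 0.9999891204044904 tilt err up/across deg [ 0.05 -0.26] ang 90.26870397863162 w 0.04107305453734765 35.0037714606151 Mn -0.040311285308929024
```

step_arm:
  rows:
    - [-0.0026, 0.0004, -0.0015, 0, 0, 0]
    - [-0.0026, 0.0004, -0.0015, 0, 0, 0]
    - [0, 0, 0, 0, 0, 0]

```text
time: 11.02
position: [0.535, 0.134, 0.3911]
tool_rot: [0.073, 0.962, -0.023, 0.263]
ft_force: [3.2, -11.1, 4.3]
grip_width: 0.0413
grip_force: 35.0
```

```bash
python3 s.py
```

```text
t 11.025 q [ 0.07  0.4   1.79 -0.27  0.45 -1.14] grasp rel knob0 (up,across,normal) mm [120.8  -0.5   3.1] F [  6.4 -10.5   1.3] z.n 0.9999459560452856 tilt err up/across deg [ 0.56 -0.19] ang 90.27129860428039 w 0.04125221521518851 35.000550393015146 Mn -0.00887535082130464
```

The lid is locked, with a hard stop after about 9 mm of play. I'll relax the strain and release.

step_arm:
  rows:
    - [0.0026, 0.0016, 0.0015, 0, 0, 0]
    - [0.0009, 0.0003, 0.0005, 0, 0, 0]
    - [0, 0, 0, 0, 0, 0]

```text
time: 11.4
position: [0.5365, 0.1348, 0.3918]
tool_rot: [0.073, 0.963, -0.025, 0.259]
ft_force: [-2.9, -16.4, 4.7]
grip_width: 0.0411
grip_force: 35.0
```

step_arm:
  rows:
    - [0, 0, 0, 0, 0, 0]
    - [0, 0, 0, 0, 0, 0]
    - [0, 0, 0, 0, 0, 0]
    - [0, 0, 0, 0, 0, 0]
    - [-0.005, 0.0008, 0.0087, 0, 0, 0]
    - [-0.01, 0.0015, 0.0173, 0, 0, 0]
    - [-0.015, 0.0023, 0.026, 0, 0, 0]
    - [-0.015, 0.0023, 0.026, 0, 0, 0]
    - [-0.015, 0.0023, 0.026, 0, 0, 0]
    - [0, 0, 0, 0, 0, 0]
  jaw: 0.087

```text
time: 12.65
position: [0.4757, 0.1479, 0.4989]
tool_rot: [0.073, 0.962, -0.02, 0.264]
ft_force: [0.5, -0.7, -0.4]
grip_width: 0.0869
grip_force: 0.0
```

```bash
python3 s.py; sed -i 's/print(len(p))/print(len(p),p.mean(0))/' k.py; python3 k.py
```

```text
t 12.65 q [ 0.11  0.18  1.76 -0.21  0.69 -1.18] grasp rel knob0 (up,across,normal) mm [122.4   4.9 126.8] F [ 0.3 -0.6 -0.6] z.n 0.9999339760742136 tilt err up/across deg [0.65 0.12] ang 90.19583030009068 w 0.08690219296273098 0.0 Mn -0.04367166182189545
12.65 [ 0.11  0.18  1.76 -0.21  0.69 -1.18] [0.47566769 0.14787423 0.49887257] [[-0.85, 0.151, 0.504], [0.13, 0.989, -0.077], [-0.51, 0.0, -0.86]] [ 0.48160151 -0.67224168 -0.39412321]
49281 [0.57814372 0.12693245 0.19671706]
n [-0.49441396  0.07713274  0.86579754] tilt 30.026101538041196 yaw -8.867147166022374
2226 top h 0.04319968467957876
r 22.029481887817383 knob [0.62132437 0.1204364  0.24860449] mean [0.61969388 0.12095913 0.24762777]
TCP target [0.54031166 0.13312265 0.39063265] shift [ 0.06464397 -0.01475158 -0.10823992]
```

```bash
cat > comp.py <<'E'
from fit import *
yaw=np.radians(-8.9);e=np.array([np.cos(yaw),np.sin(yaw),0]);l=np.array([-e[1],e[0],0])
o=get_obs()
for nme in ['wrist','scene','side']:
    c=camera(nme);W=cloud(c,o);cv2.imwrite(f'pics/c_{nme}.png',c['pixels'])
    P=W.reshape(-1,3);P=P[~np.isnan(P[:,0])];x=P@e;y=P@l;z=P[:,2]
    m=(x>.35)&(x<.66)&(y>.09)&(y<.335)&(z>.0)
    x,y,z=x[m],y[m],z[m]
    print(nme,'x',np.percentile(x,[.5,99.5]),'y',np.percentile(y,[.5,99.5]))
    i=(y>.13)&(y<.3)
    hist,ed=np.histogram(z[i&(x>.40)&(x<.5)],bins=np.arange(0,.16,.004));print('z hist',[(round(a*1e3),int(h)) for a,h in zip(ed,hist) if h>40])
    for a in np.arange(.365,.56,.01):
        s=i&(abs(x-a)<.005)
        if s.sum()>5:print(round(a,3),np.percentile(z[s],[5,50,95]).round(3),end=';')
    print()
    fl=(z<.05)&(z>.008)&(x>.385)&(x<.52)
    if fl.sum()>30:print('low pts x',np.percentile(x[fl],[2,98]),'y',np.percentile(y[fl],[2,98]),'z',np.percentile(z[fl],[10,50,90]))
E
python3 comp.py
python3 -c "
import cv2,numpy as np
a=cv2.imread('pics/c_wrist.png');b=cv2.resize(cv2.imread('pics/c_scene.png')[130:330,150:350],(420,420));cv2.imwrite('pics/cc.png',cv2.resize(np.hstack([a,b]),(800,343)))"
```

```text
wrist x [0.45622913 0.63718484] y [0.1037369  0.32695845]
z hist [(88, 100), (92, 223), (96, 222), (100, 224), (104, 230), (108, 266), (112, 249), (116, 137), (148, 612), (152, 594)]
0.455 [0.425 0.429 0.432];0.465 [0.394 0.417 0.427];0.475 [0.152 0.402 0.411];0.485 [0.096 0.161 0.404];0.495 [0.16  0.165 0.423];0.505 [0.166 0.17  0.417];0.515 [0.172 0.176 0.392];0.525 [0.178 0.182 0.383];0.535 [0.183 0.186 0.344];0.545 [0.189 0.192 0.195];0.555 [0.195 0.198 0.201];
scene x [0.35298191 0.63964105] y [0.10097179 0.32973536]
z hist [(12, 186), (16, 323), (20, 74), (24, 43), (28, 48), (32, 41), (36, 53), (40, 47), (44, 46), (48, 50), (52, 49), (56, 50), (60, 47), (64, 54), (68, 53), (72, 49), (76, 49), (80, 55), (84, 50), (88, 65), (92, 46), (96, 59), (100, 46), (104, 60), (108, 47), (112, 61), (116, 47), (120, 61), (124, 56), (128, 66), (148, 76), (152, 67)]
0.365 [0.003 0.048 0.648];0.375 [0.009 0.063 0.641];0.385 [0.068 0.61  0.651];0.395 [0.509 0.533 0.65 ];0.405 [0.493 0.512 0.646];0.415 [0.469 0.497 0.641];0.425 [0.46  0.476 0.537];0.435 [0.015 0.472 0.522];0.445 [0.014 0.019 0.496
[... 370 characters left out ...]
08  0.04354075]
side x [0.35374989 0.64643867] y [0.09531379 0.32368594]
z hist []
0.365 [0.553 0.586 0.614];0.375 [0.07  0.574 0.613];0.385 [0.054 0.574 0.613];0.395 [0.526 0.573 0.613];0.405 [0.506 0.566 0.613];0.415 [0.492 0.556 0.614];0.425 [0.47  0.552 0.61 ];0.435 [0.471 0.541 0.613];0.445 [0.458 0.513 0.565];0.455 [0.431 0.488 0.541];0.465 [0.397 0.476 0.528];0.475 [0.151 0.438 0.504];0.485 [0.16  0.436 0.499];0.495 [0.161 0.394 0.455];0.505 [0.167 0.385 0.447];0.515 [0.173 0.373 0.445];0.525 [0.178 0.355 0.429];0.535 [0.184 0.189 0.417];0.545 [0.19  0.193 0.35 ];0.555 [0.195 0.198 0.201];
low pts x [0.38642716 0.51377611] y [0.09605982 0.31920686] z [0.01446818 0.03243485 0.04677039]
```

View pics/cc.png

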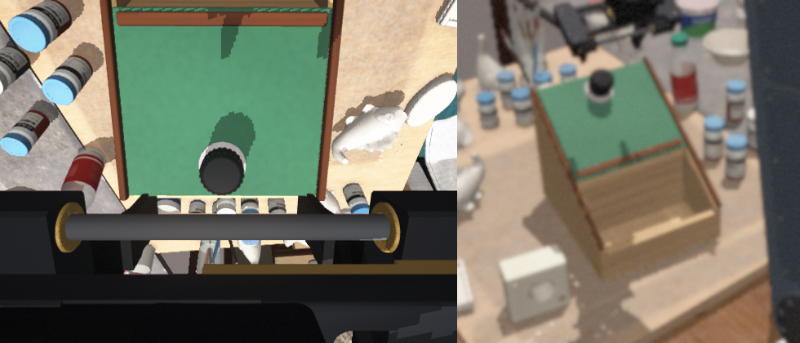

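Lid is up and the compartment open, with its floor at z≈0.015 and rear partition at x_e≈0.488. I'll move over the jar, untilting on the way.

step_arm:
  rows:
    - [0, -0.054, 0, 0.78, 4.94, 0]
    - [0.001, -0.054, 0, 0.78, 4.94, 0]
    - [0.001, -0.054, 0, 0.78, 4.94, 0]
    - [0.001, -0.054, -0.01, 0.78, 4.94, 0]
    - [0.001, -0.054, -0.02, 0.78, 4.94, 0]
    - [0.001, -0.054, -0.02, 0.78, 4.94, 0]
    - [0.001, -0.054, -0.02, 0, 0, 0]
    - [0.001, -0.054, -0.02, 0, 0, 0]
    - [0.002, -0.054, -0.02, 0, 0, 0]
    - [0, 0, 0, 0, 0, 0]

```text
time: 14.1
position: [0.4852, -0.3427, 0.3819]
tool_rot: [0.078, 0.997, 0.001, 0.001]
ft_force: [-0.8, 1.3, -0.4]
grip_width: 0.0868
grip_force: 0.0
```

```bash
python3 w.py; python3 -c "
from h import *
print(np.array(camera('wrist')['mount']).round(3).tolist())"
```

```text
14.1 [-0.8   0.51  1.54  0.    1.09 -2.22] [ 0.48517144 -0.34269807  0.38191581] [[-0.988, 0.156, 0.002], [0.156, 0.988, 0.002], [-0.001, 0.002, -1.0]]
blue_jar 0.83 [521. 190.  76.  60.] ztop 0.08692306560468616 ctr [ 0.51119286 -0.11797557] 511.5264892578125 -108.89049530029297 20.678699493408203 960
blue_jar 0.69 [377. 316.  25.  11.] ztop 0.023893640399022288 ctr [ 0.65175915 -0.24916966] 652.0899658203125 -250.22836303710938 6.515353202819824 32
blue_jar 0.59 [284. 197.  52.  58.] ztop 0.08745264606930651 ctr [ 0.48549979 -0.33753318] 485.7906799316406 -337.7724914550781 21.300613403320312 1922
blue_jar 0.59 [496. 230.  18.   5.] ztop 0.016677816047521173 ctr [ 0.56905639 -0.11373198] 569.3580322265625 -113.50706481933594 5.304049015045166 15
blue_jar 0.17 [394. 111.  75.  52.] ztop 0.07954550040150626 ctr [ 0.42565283 -0.23092303] 426.70751953125 -230.65235900878906 21.422134399414062 2160
white_jar_a 0.75 [393. 111.  72.  55.] ztop 0.07955167332685179 ctr [ 0.42566923 -0.23082667] 425.82281494140625 -230.40892028808594 21.27253532409668 2206
white_jar_a 0.55 [423. 239.  68.  44.] ztop 0.08294974055088324 ctr [ 0.54903106 -0.21076594] 549.4974975585938 -211.8482666015625 17.043506622314453 621
[[0.0, 0.969, 0.245, 0.067], [1.0, -0.0, -0.0, 0.001], [-0.0, 0.245, -0.969, 0.02], [0.0, 0.0, 0.0, 1.0]]
```

step_arm:
  rows:
    - [0.001, 0.005, -0.02, 0, 0, 0]
    - [0, 0, -0.03, 0, 0, 0]
    - [0, 0, -0.03, 0, 0, 0]
    - [0, 0, -0.03, 0, 0, 0]
    - [0, 0, -0.025, 0, 0, 0]
    - [0, 0, -0.013, 0, 0, 0]
    - [0, 0, 0, 0, 0, 0]

```text
time: 15.18
position: [0.4869, -0.3327, 0.2374]
tool_rot: [0.075, 0.997, 0.0, 0.002]
ft_force: [-0.7, -0.7, 0.8]
grip_width: 0.0872
grip_force: 0.0
```

step_arm:
  rows:
    - [0, 0, 0, 0, 0, 0]
    - [0, 0, 0, 0, 0, 0]
    - [0, 0, 0, 0, 0, 0]
    - [0, 0, 0, 0, 0, 0]
    - [0, 0, 0, 0, 0, 0]
    - [0, 0, 0, 0, 0, 0]
    - [0, 0, 0, 0, 0, 0]
  jaw: 0.03
  squeeze: 15

```text
time: 16.05
position: [0.4868, -0.3338, 0.2377]
tool_rot: [0.076, 0.997, -0.0, 0.003]
ft_force: [-0.4, -1.2, 0.8]
grip_width: 0.0418
grip_force: 14.7
```

step_arm:
  rows:
    - [0, 0, 0.03, 0, 0, 0]
    - [0, 0, 0.045, 0, 0, 0]
    - [0, 0, 0.045, 0, 0, 0]
    - [-0.002, 0.03, 0.03, 0, 0, 0]
    - [-0.004, 0.05, 0.01, 0, 0, 0]
    - [-0.004, 0.05, 0, 0, 0, 0]
    - [-0.004, 0.05, 0, 0, 0, 0]
    - [-0.004, 0.05, 0, 0, 0, 0]
    - [-0.004, 0.05, 0, 0, 0, 0]
    - [-0.004, 0.05, 0, 0, 0, 0]
    - [-0.004, 0.05, 0, 0, 0, 0]
    - [-0.004, 0.05, 0, 0, 0, 0]

```text
time: 17.55
position: [0.452, 0.098, 0.3973]
tool_rot: [0.076, 0.997, 0.0, 0.002]
ft_force: [1.4, 0.1, -1.1]
grip_width: 0.0418
grip_force: 14.6
```

step_arm:
  rows:
    - [-0.001, 0.03, 0, 0, 0, 0]
    - [0, 0.02, 0, 0, 0, 0]
    - [0, 0, 0, 0, 0, 0]
    - [0, 0, 0, 0, 0, 0]

```text
time: 18.05
position: [0.4515, 0.146, 0.3973]
tool_rot: [0.076, 0.997, -0.0, 0.002]
ft_force: [0.4, -0.4, -1.2]
grip_width: 0.042
grip_force: 14.6
```

```bash
cat > p.py <<'E'
from fit import *
yaw=np.radians(-8.9);e=np.array([np.cos(yaw),np.sin(yaw),0]);l=np.array([-e[1],e[0],0])
o=get_obs();p=np.array(o['position']);Rm=R.from_quat(o['tool_rot']).as_matrix();print(o['time'],np.round(o['q'],2),p,Rm.round(3).tolist(),o['ft_force'],o['grip_width'],o['grip_force'])
g=p+.164*Rm[:,2];print('grasp e,l,z',g@e,g@l,g[2])
c=camera('wrist');W=cloud(c,o);cv2.imwrite('pics/p_wrist.png',c['pixels'])
P=W.reshape(-1,3);P=P[~np.isnan(P[:,0])];x=P@e;y=P@l;z=P[:,2]
f=(z<.03)&(z>.008)&(x>.36)&(x<.5)&(y>.11)&(y<.32)
print('floor',f.sum(),np.percentile(z[f],[10,50,90]),np.percentile(x[f],[1,99]),np.percentile(y[f],[1,99]))
for a in np.arange(.36,.5,.008):
    s=(abs(x-a)<.004)&(y>.14)&(y<.29)
    if s.sum()>5:print(round(a,3),s.sum(),np.percentile(z[s],[3,50,97]).round(3),end=';')
s=(x>.39)&(x<.45)&(z>.06)&(z<.15);print('\nside walls y',np.histogram(y[s],bins=np.arange(.09,.35,.008)))
c=camera('scene');cv2.imwrite('pics/p_scene.png',c['pixels'])
b=cv2.resize(c['pixels'][130:330,150:350],(420,420))
w=cv2.imread('pics/p_wrist.png');cv2.imwrite('pics/pp.png',cv2.resize(np.hstack([w,b]),(800,343)))
E
python3 p.py
```

```text
18.05 [ 0.08  0.34  1.81 -0.    0.99 -1.34] [0.45149133 0.14603737 0.3972971 ] [[-0.988, 0.151, 0.004], [0.151, 0.988, -0.001], [-0.004, -0.0, -1.0]] [ 0.42058365 -0.37742855 -1.1989093 ] 0.042032228278402445 14.634865793923382
grasp e,l,z 0.4240784988352194 0.21411984503604442 0.23329825898995626
floor 15203 [0.0172737  0.01826374 0.01943631] [0.37033705 0.48257524] [0.11231833 0.31832689]
0.36 1114 [-0.001  0.     0.002];0.368 1596 [-0.001  0.002  0.072];0.376 1547 [0.07  0.071 0.073];0.384 9844 [0.07  0.303 0.309];0.392 18520 [0.018 0.304 0.31 ];0.4 56263 [0.215 0.325 0.335];0.408 5570 [0.017 0.247 0.328];0.416 3191 [0.017 0.228 0.285];0.424 3239 [0.017 0.265 0.31 ];0.432 2798 [0.017 0.246 0.265];0.44 1432 [0.017 0.019 0.248];0.448 607 [0.017 0.018 0.02 ];0.456 550 [0.017 0.018 0.02 ];0.464 502 [0.017 0.018 0.02 ];0.472 454 [0.017 0.018 0.02 ];0.48 823 [0.017 0.026 0.161];0.488 258 [0.159 0.161 0.163];0.496 267 [0.161 0.163 0.164];
side walls y (array([   0,  428, 2234,    0,    0,    0,    0,    0,    0,    0,    0,
          0,    0,    0,    0,    0,    0,    0,    0,    0,    0,    0,
          0,    0,    0,    0,    0,    0, 1620, 1022,    1,    0]), array([0.09 , 0.098, 0.106, 0.114, 0.122, 0.13 , 0.138, 0.146, 0.154,
       0.162, 0.17 , 0.178, 0.186, 0.194, 0.202, 0.21 , 0.218, 0.226,
       0.234, 0.242, 0.25 , 0.258, 0.266, 0.274, 0.282, 0.29 , 0.298,
       0.306, 0.314, 0.322, 0.33 , 0.338, 0.346]))
```

View pics/pp.png

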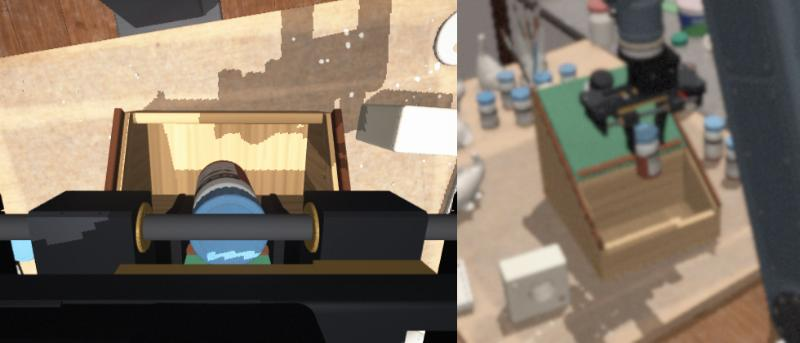

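Jar is hanging upright over the compartment (floor z≈0.017, x_e .388–.483, y_l .111–.318). I'll lower it.

step_arm:
  rows:
    - [0, 0, -0.03, 0, 0, 0]
    - [0, 0, -0.03, 0, 0, 0]
    - [0, 0, -0.03, 0, 0, 0]
    - [0, 0, -0.02, 0, 0, 0]
    - [0, 0, -0.015, 0, 0, 0]
    - [0, 0, -0.008, 0, 0, 0]
    - [0, 0, 0, 0, 0, 0]

```text
time: 19.02
position: [0.4518, 0.1459, 0.2643]
tool_rot: [0.076, 0.997, -0.0, 0.002]
ft_force: [0.4, 0.1, -2.4]
grip_width: 0.042
grip_force: 14.6
```

step_arm:
  rows:
    - [0, 0, -0.003, 0, 0, 0]
    - [0, 0, -0.003, 0, 0, 0]
    - [0, 0, -0.001, 0, 0, 0]
    - [0, 0, 0, 0, 0, 0]

```text
time: 19.52
position: [0.4517, 0.1465, 0.2576]
tool_rot: [0.076, 0.997, 0.0, 0.002]
ft_force: [-0.3, 0.4, -2.1]
grip_width: 0.042
grip_force: 14.6
```

step_arm:
  rows:
    - [0, 0, -0.002, 0, 0, 0]
    - [0, 0, -0.001, 0, 0, 0]
    - [0, 0, 0, 0, 0, 0]

```text
time: 19.9
position: [0.452, 0.1462, 0.2552]
tool_rot: [0.076, 0.997, -0.0, 0.003]
ft_force: [-0.3, -2.4, 5.3]
grip_width: 0.0417
grip_force: 14.8
```

step_arm:
  rows:
    - [0, 0, -0.001, 0, 0, 0]
    - [0, 0, -0.001, 0, 0, 0]
    - [0, 0, 0, 0, 0, 0]

```text
time: 20.27
position: [0.4519, 0.1454, 0.2543]
tool_rot: [0.075, 0.997, -0.001, 0.003]
ft_force: [-2.3, -7.6, 16.3]
grip_width: 0.0413
grip_force: 15.0
```

The jar is down. I'll ease off the pressure and release.

step_arm:
  rows:
    - [0, 0, 0.001, 0, 0, 0]
    - [0, 0, 0.0005, 0, 0, 0]
    - [0, 0, 0, 0, 0, 0]

```text
time: 20.65
position: [0.4519, 0.1461, 0.2545]
tool_rot: [0.076, 0.997, -0.0, 0.003]
ft_force: [-1.7, -4.1, 7.5]
grip_width: 0.0413
grip_force: 15.0
```

step_arm:
  rows:
    - [0, 0, 0, 0, 0, 0]
    - [0, 0, 0, 0, 0, 0]
    - [0, 0, 0, 0, 0, 0]
    - [0, 0, 0, 0, 0, 0]
    - [0, 0, 0.01, 0, 0, 0]
    - [0, 0, 0.02, 0, 0, 0]
    - [0, 0, 0.04, 0, 0, 0]
    - [0, 0, 0.05, 0, 0, 0]
    - [0, 0, 0.05, 0, 0, 0]
    - [-0.02, 0, 0.04, 0, 0, 0]
    - [-0.03, 0, 0.02, 0, 0, 0]
    - [0, 0, 0, 0, 0, 0]
  jaw: 0.07

```text
time: 22.15
position: [0.3999, 0.1465, 0.4861]
tool_rot: [0.076, 0.997, 0.0, 0.004]
ft_force: [0.6, -0.7, -0.6]
grip_width: 0.0702
grip_force: 0.0
```

```bash
python3 p.py; python3 w.py
```

```text
22.15 [ 0.09  0.15  1.79 -0.    1.2  -1.33] [0.39987546 0.1465472  0.48605134] [[-0.989, 0.151, 0.008], [0.151, 0.989, 0.0], [-0.008, 0.001, -1.0]] [ 0.56274805 -0.7098996  -0.5519771 ] 0.07024144020375052 0.0
grasp e,l,z 0.3737268803153231 0.20689443801746388 0.32205698380402903
floor 8869 [0.01713284 0.01830938 0.01992118] [0.37020271 0.48285494] [0.11246185 0.31825676]
0.36 2973 [-0.001  0.363  0.392];0.368 3519 [-0.001  0.306  0.375];0.376 3920 [0.07  0.362 0.399];0.384 782 [0.07  0.35  0.392];0.392 389 [0.017 0.018 0.386];0.4 805 [0.017 0.018 0.098];0.408 966 [0.017 0.019 0.105];0.416 757 [0.017 0.019 0.105];0.424 722 [0.017 0.019 0.105];0.432 657 [0.017 0.019 0.105];0.44 544 [0.017 0.019 0.105];0.448 407 [0.017 0.018 0.02 ];0.456 385 [0.017 0.018 0.02 ];0.464 410 [0.017 0.018 0.02 ];0.472 471 [0.017 0.018 0.02 ];0.48 3262 [0.018 0.055 0.162];0.488 1011 [0.159 0.161 0.163];0.496 1435 [0.161 0.164 0.167];
side walls y (array([  0, 258, 799,   0,   0,   0,   0,   0,   0,   0,   0,   0,  29,
       225, 291, 324, 292, 162,   0,   0,   0,   0,   0,   0,   0,   0,
         0,   0, 77
[... 176 characters left out ...]
242, 0.25 , 0.258, 0.266, 0.274, 0.282, 0.29 , 0.298,
       0.306, 0.314, 0.322, 0.33 , 0.338, 0.346]))
22.25 [ 0.09  0.15  1.79 -0.    1.19 -1.33] [0.40162346 0.14639008 0.48437987] [[-0.988, 0.151, 0.006], [0.151, 0.988, -0.0], [-0.006, 0.001, -1.0]]
blue_jar 0.62 [285. 217.  38.  46.] ztop 0.1053488871200062 ctr [0.4506064 0.1449716] 451.1704406738281 144.55990600585938 21.040908813476562 1048
blue_jar 0.16 [273. 313. 184.  42.] ztop 0.16791805154034273 ctr [0.52363415 0.11257397] 530.20947265625 122.98289489746094 91.90272521972656 1278
white_jar_a 0.58 [ 16. 230.  31.  28.] ztop 0.05332949515544509 ctr [ 0.42396793 -0.21052045] 423.7206726074219 -211.95010375976562 9.208772659301758 75
```

View pics/pp.png

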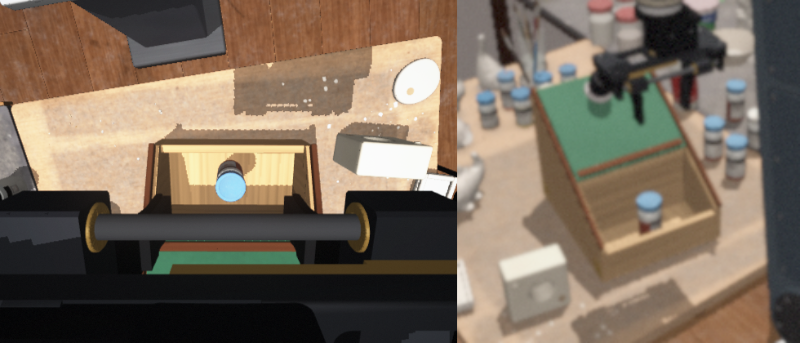

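Jar stands upright in the compartment (wrist crop ~(230,180), flat top at z 0.105 = floor + 86 mm). The lid is up with nothing touching it, and the block is in place. Handing in.

```bash
python3 -c "
from rig import *
print(hand_in())"
```

```text
the job is handed in; nothing more can be done
None
```

I handed the job in at about 22 s: the lid is up, locked, and stayed there when I let go (resting a few mm below the end stop, in the lock's play). The rightmost blue-capped jar stands upright on the compartment floor. I saw no sign that the white-capped jars or the plaster block were disturbed, but I did not measure their positions again at the end.

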